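# Hang the vial basket on the drip stand and start its hold-down bolt

## Robot

A 7-joint arm with a two-finger parallel gripper is mounted at the origin on the work surface. World frame = base frame: x ahead of the robot, y to its left, z up, the work surface at z = 0. Lengths are in m, angles in rad, forces in N, time in s.
With the tool pointing down it reaches from about 0.425 to 0.875 m from the base axis. Payload 4.7 kg.
Tool frame: the origin (TCP) lies midway between the tips of the shut fingers; the grasp point (between the pads) lies ctrl.grasp_offset behind it (ctrl.grasp_offset is the distance from the TCP to the grasp point, in m); z points along the fingers, y is the line along which they close (so a half turn about z gives the same grasp; the last joint's range is limited). The gripper opens to 87 mm and grips with 3 to 60 N. Pads are 19 mm wide; open, the fingers measure 117 mm over their backs; the gripper's body (75 mm by 190 mm) begins 51 mm behind the grasp point.
Start: joints at [-1.267, 0.321, -0.07, 1.45, 0.023, 1.371, -0.057], TCP at [0.186, 0.623, 0.223] pointing down, gripper open.
Joint ranges: [-2.86, 2.86], [-0.3, 2.09], [-1.38, 1.24], [0.06, 2.45], [-1.56, 4.7], [0.09, 2.05], [-2.69, 2.69]. Speed limits (rad/s): [2.57, 2.57, 3.14, 3.14, 3.14, 3.14, 3.14].

## Interface

Orientations are given as a rotation vector (axis times angle).
In Python, from bench import ctrl gives the robot as it stands. The module is installed in compiled form; this text tells all that it offers.
- The arm moves only by the tool jog_arm, never from a script. Its argument "moves" is one flat list of numbers, 7 for each row, row after row: the shift along the tool's x, y, z in units of 30 cm (1.0 is 30 cm), then the turn, a rotation vector about the tool's x, y, z in units of 60 degrees (1.0 is 60 degrees), then the gripper's target within -1 to 1 (fully open at 1, half-way at 0, shut at -1). In form: [x, y, z, wx, wy, wz, fingers, x, y, z, wx, wy, wz, fingers, ...]. A call has exactly 8 rows; each row is the pose to reach, as a shift and turn from the pose commanded when the call began, along the tool's axes at that moment; what a row does not reach only later rows make up. A row lasts 1/8 s, in which the tool goes at most 62.5 mm and 10.7 degrees, less where a joint would pass 70% of its speed; a pose out of reach is approached as far as the arm can. A call with a number of a shift or a turn outside -1 to 1 is refused whole. A call with a gripper value outside its range is refused whole. The fingers move at their own pace and stop on an object; "newtons" is the grip in N (left out, the last holds). Time passes only in rows, so rows that repeat a pose let the fingers close, or fill a call up. It gives the time, the measured TCP pose, the force, the opening and the grip force at its end, in the units of the state.
- ctrl.get_state(): the state, without advancing time (a new reading comes with each control period).
- ctrl.get_image(name): name is "scene" or "top" or "wrist"; returns a dict with "pixels" (420x560x3 uint8, red, green, blue), "fx", "fy", "cx", "cy" (pixels), "xyz" and "rotation" of the camera in the world; the wrist camera has in their place "tool_from_camera" (4x4, takes a point from camera to tool coordinates, whose origin is the TCP and whose axes are the flange's). Camera axes: x right, y up, looking along -z (the intrinsics and any distortion apply to the point x, -y, -z); pixel columns grow to the right and rows downward; lengths in m; the calibration is good to about 2 mm. A picture is of the moment at which its call begins: read the wrist's pose just before it. There is no depth.
- ctrl.close_job(): hands the job in; it is judged then, once.
The state is a dict: "time": time; "joint_positions": joint angles; "qd": joint speeds; "joint_torque": joint torques, N m; "position": TCP position; "tool_rot": TCP orientation; "ft_force": force on the tool from outside, world axes, zero at the start; "torque": the same for the moment, N m; "grip_width": opening from 0.0 (shut) to 1.0 (fully open); "grip_force": force on a finger pad.
Only numpy, scipy, OpenCV 4.12 (cv2) and the standard library are available. Lean on these libraries where they do the work, as an engineer would, in place of code of your own. Each camera call takes 0.05 s, during which the arm holds its last target. There are 200 camera calls.

## Task

Hang the wire basket by its blue handle on the hook of the drip stand and let go of it. Then start the stand's hold-down bolt by its red knob: turn it backward (anticlockwise seen from above) until it drops onto the start of the thread, then forward (clockwise) one full turn counted from that drop. Finish with the gripper still closed on the red knob, holding the started bolt, the basket hanging free on the hook, and leave the other things on the bench where they are.

Things in the scene. Friction and masses are not known exactly. Their poses are not given: they have to be found in the camera images.
- basket_handle (a point): centre of the blue handle bar of the loose wire basket (200 g, three capped vials in it). Basket: 80 mm along its x, 116 mm along its y, rim 47 mm high, vials up to 54 mm. The handle is a straight bar 10 mm thick and 98 mm long lying along the basket's y, its centre line 140 mm above the underside (this point), joined to the basket by a thin upright wire at each end (y = +-58 mm); between rim and bar the loop is open. Axes: those of the basket, z up.
- stand: the fixed drip stand, one piece. Grey base plate 150 mm along x, 320 mm along y, 12 mm thick; origin under its centre. At its -y end (y = -110 mm, x = +55 mm) stands a steel post, 237 mm high, 18 mm thick; near its top a hook of 8 mm wire runs out along the stand's -x. At its +y end stands the brass threaded boss (48 mm across, top 52 mm above the bench) with the red-knobbed bolt. Axes: x points from the hook's tip to the post, z up.
- hook_seat (a point): where the centre line of the basket's bar lies when it hangs in the low seat of the hook (214 mm above the bench, bar along the stand's y). The hook's open, upturned tip lies 25 mm from here along the stand's -x and its top is 13 mm higher than this point; towards the post (75 mm along +x) the wire rises to 9 mm above this point. The bar comes from the -x side, passes over the tip with the hook inside the handle's loop, and is then lowered. Axes: those of the stand.
- knob_grip (a point): centre of the round red knob on the bolt (42 mm across, 26 mm high, ribbed plastic, a white stripe on its top): on the vertical axis of the bolt, half-way up the knob; it moves up and down with the bolt. At the start the knob's underside stands 30 mm above the boss, with a steel shank 22 mm thick below. The bolt is captive: it cannot be drawn out (up to 4 mm of lift).
- boss_top (a point): centre of the top face of the brass boss, on the bolt's axis. Axes: those of the stand.
- bolt_turn (a joint): turning of the bolt, rad; grows forward (clockwise from above), falls backward (anticlockwise). 0 is the edge of the thread's start: at the start it reads about 0.8 to 2.4 with the bolt riding on a flat crest; turned back past about -0.12 the bolt is free to drop. It stops at -0.5, and forward at 10. Stiffness: friction of about 0.05 N m. It reads about 6.28 one turn after the drop.
- bolt_sink (a joint): how far the bolt has sunk below its starting height, m (positive down). 0 on the crest; about 0.005 to 0.0055 once it has dropped (it falls by its own weight of 1.7 N within about 0.15 s if the fingers open or follow it, not while a still gripper holds it up); then 0.008 more for each turn forward, 0.0137 at bolt_turn 6.28, drawn by the thread, with some 0.7 mm of play.
- jar: bystander, to be left alone: white capped jar, 56 mm across, 65 mm high; origin at the centre of its underside
- driver: bystander, to be left alone: screwdriver with an orange handle, lying flat; origin at the centre of its underside
- cup: bystander, to be left alone: white plastic cup, 60 mm across, 60 mm high; origin at the centre of its underside
- basket: the wire basket itself; origin at the centre of its underside, axes as at basket_handle
There are look-alikes about, which are no part of the job. Of the things that look like the basket, take the one that is farthest from the robot's base at the start.

How it is judged:
By the outcome, as a careful person would: the job done as asked, in the order asked, and still so for the second after the job is handed in, while the arm keeps its last pose, push and grip.
It also fails if it takes over 72 s, if anything falls off the work surface, if the arm or the gripper's body presses on something with over 40 N, if the wrist force passes 120 N, or if a joint passes its speed limit or range.

## Working session

There is one attempt and no reset: what is moved stays moved. The work goes in short steps, Python scripts to look and compute and a tool call to move; the robot and the scene stay as the last step left them, time stands still between calls to the robot, and variables do not carry over. Pictures are saved under pics/ and viewed, at most 10 in all, crops included, and the job is handed in when it is done.

Besides the shell and the picture viewer there is one more tool, called after "Request:" as name(argument=value, ...) on one line, values as JSON. jog_arm: Moves the arm, as the interface text tells. Its arguments: {"type":"object","properties":{"moves":{"type":"array"},"newtons":{"type":"number"}},"required":["moves"]}

```bash
mkdir -p pics; cat > h.py <<'E'
import numpy as np, cv2
from scipy.spatial.transform import Rotation as R
from bench import ctrl
def snap(name,fn=None):
    s=ctrl.get_state(); im=ctrl.get_image(name)
    if name=="wrist":
        T=np.eye(4);T[:3,:3]=R.from_rotvec(s["tool_rot"]).as_matrix();T[:3,3]=s["position"]
        C=T@np.array(im["tool_from_camera"])
        im["xyz"]=C[:3,3];im["rotation"]=C[:3,:3]
    else:
        im["xyz"]=np.array(im["xyz"]);r=np.array(im["rotation"])
        im["rotation"]=r if r.shape==(3,3) else R.from_rotvec(r).as_matrix()
    if fn: cv2.imwrite(fn,im["pixels"][:,:,::-1])
    return im
def ray(im,u,v):
    d=np.array([(u-im["cx"])/im["fx"],-(v-im["cy"])/im["fy"],-1.0]);d=im["rotation"]@d
    return im["xyz"],d/np.linalg.norm(d)
def onz(im,u,v,z):
    o,d=ray(im,u,v);return o+d*(z-o[2])/d[2]
def proj(im,p):
    q=im["rotation"].T@(np.array(p)-im["xyz"]);return im["cx"]+im["fx"]*q[0]/-q[2],im["cy"]-im["fy"]*q[1]/-q[2]
def tri(a,b):
    A=np.zeros((3,3));B=np.zeros(3)
    for o,d in(a,b):
        P=np.eye(3)-np.outer(d,d);A+=P;B+=P@o
    p=np.linalg.solve(A,B);return p,[np.linalg.norm((np.eye(3)-np.outer(d,d))@(p-o)) for o,d in(a,b)]
E
python3 - <<'E'
from h import *
s=ctrl.get_state();print(s,ctrl.grasp_offset)
ims=[snap(n) for n in("scene","top")]
for im in ims: print({k:(v if k!="pixels" else v.shape) for k,v in im.items()})
for n,im in zip(("scene","top"),ims): cv2.imwrite(f"pics/{n}0.png",im["pixels"][:,:,::-1])
E
```

```text
{'time': 0.0, 'joint_positions': array([-1.26689421,  0.32180382, -0.07010156,  1.4516897 ,  0.02260028,
        1.37080593, -0.05690654]), 'qd': array([ 4.31772807e-04,  2.84893955e-04, -3.86954888e-04, -1.06600873e-03,
       -9.37583216e-04, -2.05976564e-03, -8.41905494e-05]), 'joint_torque': array([ 2.02785754e-04, -4.91298723e+01, -4.03709309e-01, -3.12526274e+01,
       -6.38604281e-02,  4.39344859e-02,  1.85213853e-04]), 'position': array([0.18562275, 0.62234259, 0.22146673]), 'tool_rot': array([-4.53539420e-01, -3.10849628e+00,  3.00124862e-03]), 'ft_force': array([0.22932666, 0.33779654, 0.48066165]), 'torque': array([0.05435166, 0.01608182, 0.01700905]), 'grip_force': 0.0, 'grip_width': 0.9997129744927945} 0.0187
{'pixels': (420, 560, 3), 'fx': 444.0701052241935, 'fy': 444.0701052241935, 'cx': 281.41526254776403, 'cy': 208.70389790851831, 'xyz': array([1.20355769, 0.51745587, 0.79584117]), 'rotation': array([[-0.67426146, -0.39712614,  0.62262534],
       [ 0.7383115 , -0.381173  ,  0.55642006],
       [ 0.01635902,  0.83486405,  0.55021305]])}
{'pixels': (420, 560, 3), 'fx': 443.27401988151223, 'fy': 443.27401988151223, 'cx': 278.2080945757815, 'cy': 212.34054623950638, 'xyz': array([ 0.28901796, -0.13764214,  1.31882498]), 'rotation': array([[-0.01002335,  0.98606993, -0.16602898],
       [-0.99973655, -0.0133107 , -0.01869903],
       [-0.02064851,  0.16579781,  0.98594357]])}
```

View pics/scene0.png

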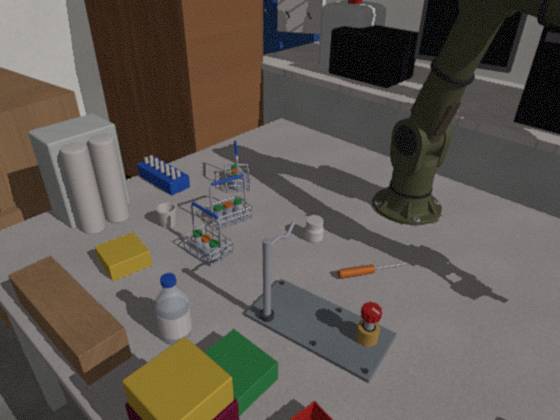

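View pics/top0.png

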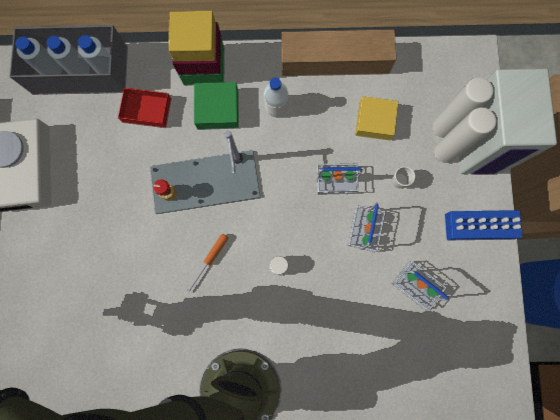

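The baskets appear in top at (338,177), (370,228) and (424,284), with the stand base near (205,182), the post at (235,150), the knob at (163,187) and the cup at (404,177). I'll measure the blue bars and the red knob next.

```bash
cat >> h.py <<'E'
def blobs(im,kind,amin=12):
    hsv=cv2.cvtColor(im["pixels"],cv2.COLOR_RGB2HSV)
    if kind=="blue": m=cv2.inRange(hsv,(108,130,50),(128,255,255))
    if kind=="red": m=cv2.inRange(hsv,(0,150,70),(6,255,255))|cv2.inRange(hsv,(174,150,70),(180,255,255))
    if kind=="brass": m=cv2.inRange(hsv,(12,110,70),(26,255,255))
    n,l,st,c=cv2.connectedComponentsWithStats(m)
    out=[]
    for i in range(1,n):
        if st[i,4]>=amin:
            ys,xs=np.where(l==i);(cx,cy),(w,h),a=cv2.minAreaRect(np.c_[xs,ys].astype(np.float32))
            b=cv2.boxPoints(((cx,cy),(w,h),a))
            # long-axis end points
            if np.linalg.norm(b[0]-b[1])<np.linalg.norm(b[1]-b[2]): e=((b[0]+b[1])/2,(b[2]+b[3])/2)
            else: e=((b[1]+b[2])/2,(b[3]+b[0])/2)
            out.append(dict(n=int(st[i,4]),c=c[i].round(1),bb=st[i,:4],e=np.round(e,1)))
    return out
E
python3 - <<'E'
from h import *
A=snap("scene");B=snap("top")
for n,im in(("scene",A),("top",B)):
    for k in("blue","red","brass"):
        for b in blobs(im,k): print(n,k,b["n"],b["c"],b["bb"],b["e"].tolist())
for n,(u,v) in dict(b1=(338,184),b2=(370,232),b3=(424,284)).items(): p=onz(B,u,v,0.03);print(n,p,np.hypot(*p[:2]))
def up(im,x,y,w,h): return cv2.resize(im["pixels"][y:y+h,x:x+w,::-1],None,fx=4,fy=4,interpolation=cv2.INTER_CUBIC)
cv2.imwrite("pics/crop1.png",np.vstack([up(B,300,150,200,75),up(B,145,125,200,75)]))
E
```

```text
scene blue 25 [272.2   1.7] [267   0  10   5] [[276.0, 2.0], [267.0, 2.0]]
scene blue 21 [267.5   6.1] [264   4   9   6] [[264.1000061035156, 5.800000190734863], [271.6000061035156, 7.599999904632568]]
scene blue 42 [273.   14.2] [267   5  10  18] [[277.3999938964844, 5.800000190734863], [268.1000061035156, 22.600000381469727]]
scene blue 429 [284.9  39.7] [264  24  55  29] [[318.0, 38.0], [264.0, 38.0]]
scene blue 31 [235.5 148.3] [234 141   4  14] [[234.6999969482422, 141.0], [236.3000030517578, 154.10000610351562]]
scene blue 779 [163.2 178.8] [138 162  51  33] [[135.5, 172.39999389648438], [188.1999969482422, 186.1999969482422]]
scene blue 90 [226.8 179.3] [212 174  31  11] [[241.8000030517578, 174.39999389648438], [212.10000610351562, 184.3000030517578]]
scene blue 80 [205.2 210.2] [192 202  26  17] [[191.89999389648438, 202.10000610351562], [216.89999389648438, 217.10000610351562]]
scene blue 177 [167.8 280.1] [161 273  15  15] [[175.0, 280.0], [161.0, 280.0]]
scene red 35 [355.3   1.2] [349   0  12   4] [[360.0, 1.5], [349.0, 1.5]]
scene red 289 [370.9 312.4] [362 302  20  21]
[... 2638 characters left out ...]
   8   6] [[529.0, 221.60000610351562], [533.5, 225.0]]
top brass 13 [537.8 228.2] [536 225   4   8] [[539.0, 225.5], [536.0, 231.5]]
top brass 20 [224.8 237.8] [222 235   6   6] [[223.0, 236.0], [226.5, 239.5]]
top brass 77 [213.5 254. ] [206 246  16  19] [[218.89999389648438, 245.1999969482422], [206.3000030517578, 262.0]]
top brass 23 [419.3 283.6] [417 280   6   8] [[418.5, 280.1000061035156], [419.8999938964844, 287.20001220703125]]
top brass 124 [549.4 414.9] [543 407  17  13] [[559.0, 413.0], [543.0, 413.0]]
b1 [ 0.58907304 -0.29181102  0.03      ] 0.6573893169642359
b2 [ 0.44433831 -0.38018612  0.03      ] 0.5847888706038274
b3 [ 0.29322087 -0.52694325  0.03      ] 0.6030320637859994
```

View pics/crop1.png

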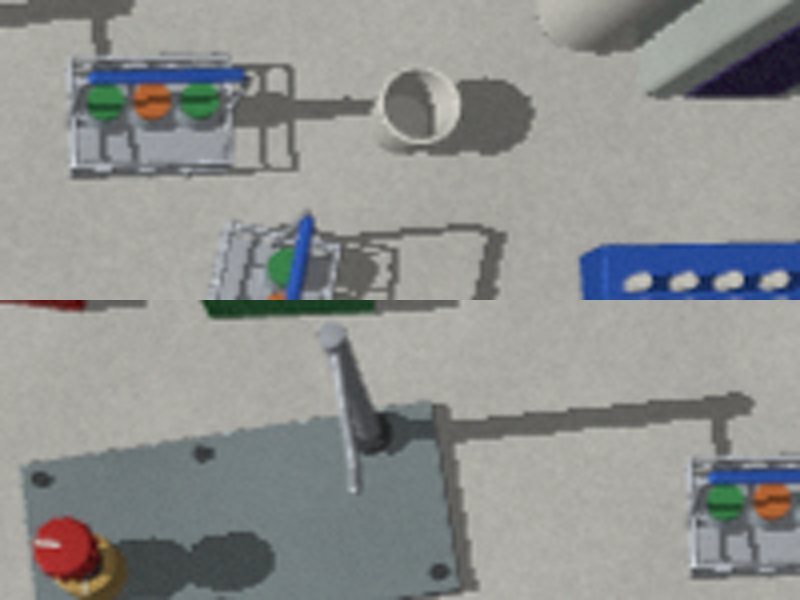

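Candidates in top: (338,177) at 0.657 m, (370,228) at 0.585 m and (424,284) at 0.603 m. The farthest is (338,177), and the crop confirms a real basket with a blue bar and three vials. I'll triangulate the bar, the stand and the knob.

```bash
python3 - <<'E'
from h import *
A=snap("scene");B=snap("top")
print("bar c",tri(ray(A,204.4,209.8),ray(B,341,168.5)))
for a,b in(((191.9,202.1),(360.3,168.8)),((216.9,217.6),(321.7,168.8))): print("bar end",tri(ray(A,*a),ray(B,*b)))
for u in(322,360): print(onz(B,u,168.5,.142))
print("knob",tri(ray(A,371,313),ray(B,161.5,187)))
print("post top",tri(ray(A,268,240),ray(B,228,134)))
print("hook tip",tri(ray(A,291.5,226),ray(B,233,172)))
# plate
hsv=cv2.cvtColor(B["pixels"],cv2.COLOR_RGB2HSV)
print(hsv[170,200],hsv[200,215],hsv[190,290])
m=cv2.inRange(hsv,(80,25,60),(110,90,170));m[:, :140]=0;m[:,270:]=0;m[:140]=0;m[220:]=0
m=cv2.morphologyEx(m,cv2.MORPH_OPEN,np.ones((3,3)))
c=max(cv2.findContours(m,0,2)[0],key=cv2.contourArea)
h=cv2.convexHull(c).reshape(-1,2)
w=np.array([onz(B,u,v,.012)[:2] for u,v in h])
(cx,cy),(a,b),ang=cv2.minAreaRect((w*1000).astype(np.float32));print("plate",cx,cy,a,b,ang,cv2.boxPoints(((cx,cy),(a,b),ang)).round(1).tolist())
# hook/post crops
def up(im,x,y,w,h,f): return cv2.resize(im["pixels"][y:y+h,x:x+w,::-1],None,fx=f,fy=f,interpolation=cv2.INTER_CUBIC)
cv2.imwrite("pics/crop2.png",np.hstack([up(A,245,210,62,75,8),cv2.resize(up(B,205,125,38,75,8),(304,600))]))
E
```

```text
bar c (array([ 0.60726959, -0.28879338,  0.14037723]), [np.float64(0.0008166859332974319), np.float64(0.0008166859332975342)])
bar end (array([ 0.60621242, -0.34191491,  0.14041618]), [np.float64(0.0016346670403088728), np.float64(0.0016346670403088132)])
bar end (array([ 0.60778869, -0.23664033,  0.14014818]), [np.float64(0.0015019982587298325), np.float64(0.0015019982587298132)])
[ 0.60704482 -0.23621703  0.142     ]
[ 0.60542759 -0.33965622  0.142     ]
knob (array([0.57346044, 0.21693784, 0.09262063]), [np.float64(0.0005271666953910323), np.float64(0.0005271666953909709)])
post top (array([0.6761555 , 0.00985768, 0.23573527]), [np.float64(0.0005647869441916064), np.float64(0.0005647869441915658)])
hook tip (array([ 0.58265321, -0.00330292,  0.216004  ]), [np.float64(0.0020921673066604954), np.float64(0.002092167306660598)])
[ 98  22 126] [ 93  20 127] [ 21  10 172]
plate 603.6373901367188 193.7991943359375 12.73453426361084 6.107085704803467 1.5829119682312012 [[597.2000122070312, 196.6999969482422], [597.4000244140625, 190.60000610351562], [610.0999755859375, 190.89999389648438], [609.9000244140625, 197.0]]
```

View pics/crop2.png

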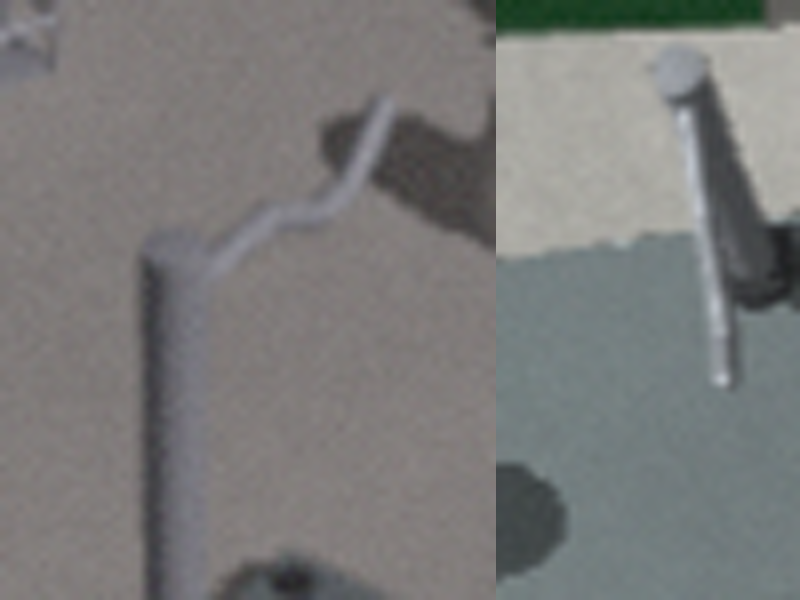

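```bash
python3 - <<'E'
from h import *
A=snap("scene");B=snap("top")
P,e1=tri(ray(A,266.9,240.4),ray(B,227.75,134.5));print("post",P,e1[0])
T,e2=tri(ray(A,293.1,222.1),ray(B,233.25,172.75));print("tip",T,e2[0]); 
print("post z.237",onz(A,266.9,240.4,.237),onz(B,227.75,134.5,.237))
print("tip z.227",onz(A,293.1,222.5,.227),onz(B,233.25,172.4,.227))
for n,im in(("A",A),("B",B)):
    hsv=cv2.cvtColor(im["pixels"],cv2.COLOR_RGB2HSV)
    if n=="B": m=cv2.inRange(hsv,(78,14,60),(115,90,170)); x0,x1,y0,y1=140,270,140,222
    else: m=cv2.inRange(hsv,(60,14,50),(120,90,170)); x0,x1,y0,y1=235,405,275,380
    k=np.zeros_like(m);k[y0:y1,x0:x1]=m[y0:y1,x0:x1]
    k=cv2.morphologyEx(k,cv2.MORPH_OPEN,np.ones((3,3)));k=cv2.morphologyEx(k,cv2.MORPH_CLOSE,np.ones((5,5)))
    c=max(cv2.findContours(k,0,2)[0],key=cv2.contourArea)
    w=np.array([onz(im,u,v,.012)[:2] for u,v in cv2.convexHull(c).reshape(-1,2)])
    r=cv2.minAreaRect((w*1000).astype(np.float32));print(n,"plate",r,cv2.boxPoints(r).round(1).tolist())
for z in(.095,): print("knob",onz(A,371,313,z),onz(B,161.5,187,z))
b=np.array([.5735,.2169]);d=b-P[:2];print("post->boss",d,np.linalg.norm(d),"hook yaw",np.degrees(np.arctan2(*(P-T)[1::-1])),np.linalg.norm((P-T)[:2]))
E
```

```text
post [0.67648132 0.00937593 0.23430935] 0.0011582208187529879
tip [ 0.57796517 -0.0042052   0.22399726] 0.0011511217059744837
post z.237 [0.67959905 0.0107971  0.237     ] [0.67475191 0.0098862  0.237     ]
tip z.227 [ 0.58303176 -0.00142077  0.227     ] [ 0.57737425 -0.00366342  0.227     ]
A plate ((613.0573120117188, 111.6573257446289), (153.0310821533203, 319.2813720703125), 8.363601684570312) [[514.0999755859375, 258.5], [560.5999755859375, -57.400001525878906], [712.0, -35.20000076293945], [665.5, 280.70001220703125]]
B plate ((607.5626220703125, 111.06351470947266), (148.78082275390625, 317.7301025390625), 8.279302597045898) [[511.1000061035156, 257.6000061035156], [556.7999877929688, -56.900001525878906], [704.0999755859375, -35.400001525878906], [658.2999877929688, 279.0]]
knob [0.57592847 0.21754133 0.095     ] [0.57264251 0.21670864 0.095     ]
post->boss [-0.10298132  0.20752407] 0.23167086908956463 hook yaw 7.84914255431674 0.09944787487027193
```

```bash
cat >> h.py <<'E'
def yawof(rv): y=R.from_rotvec(rv).as_matrix()[:,1];return np.degrees(np.arctan2(y[1],y[0]))
def Rdown(yaw):
    c,s=np.cos(np.radians(yaw)),np.sin(np.radians(yaw));y=np.array([c,s,0]);z=np.array([0,0,-1.]);return np.c_[np.cross(y,z),y,z]
def plan(wps,p=None,yaw=None):
    s=ctrl.get_state();M=R.from_rotvec(s["tool_rot"]).as_matrix();p=s["position"] if p is None else np.array(p)
    for q,y in wps:
        N=Rdown(y);print("->",q,y,"shift",(M.T@(np.array(q)-p)/.3).round(4),"turn",((R.from_matrix(M.T@N)).as_rotvec(degrees=True)/60).round(4));M,p=N,np.array(q)
E
python3 - <<'E'
from h import *
print(yawof(ctrl.get_state()["tool_rot"]))
plan([((.40,.42,.32),45),((.53,.10,.32),15),((.58,-.12,.30),0),((.607,-.261,.24),-.85)])
A=snap("scene");B=snap("top");print("bottle cap",tri(ray(A,167.8,280),ray(B,274.8,83.4)))
E
```

```text
73.40001824198237
-> (0.4, 0.42, 0.32) 45 shift [-0.8776 -0.444  -0.3251] turn [-2.000e-04  1.000e-04  4.733e-01]
-> (0.53, 0.1, 0.32) 15 shift [-1.0607 -0.4478  0.    ] turn [0.  0.  0.5]
-> (0.58, -0.12, 0.3) 0 shift [-0.7515 -0.0288  0.0667] turn [0.   0.   0.25]
-> (0.607, -0.261, 0.24) -0.85 shift [-0.47  0.09  0.2 ] turn [0.     0.     0.0142]
bottle cap (array([ 0.84804126, -0.1104664 ,  0.16310865]), [np.float64(0.0008544212692943208), np.float64(0.0008544212692944832)])
```

Request:
jog_arm(moves=[-0.06,-0.03,-0.08,0,0,0.03,0,-0.17,-0.09,-0.15,0,0,0.1,0,-0.3,-0.15,-0.22,0,0,0.17,0,-0.42,-0.21,-0.27,0,0,0.24,0,-0.54,-0.27,-0.3,0,0,0.3,0,-0.66,-0.33,-0.33,0,0,0.36,0,-0.78,-0.39,-0.33,0,0,0.42,0,-0.88,-0.44,-0.33,0,0,0.47,0])

```text
time: 1.5
position: [0.4027, 0.4191, 0.3217]
tool_rot: [1.203, 2.902, 0.0]
ft_force: [0.6, 0.5, -0.2]
grip_width: 0.503
grip_force: 0.0
```

Request:
jog_arm(moves=[-0.12,-0.05,0,0,0,0.06,0,-0.24,-0.1,0,0,0,0.12,0,-0.36,-0.15,0,0,0,0.18,0,-0.48,-0.2,0,0,0,0.24,0,-0.6,-0.26,0,0,0,0.3,0,-0.73,-0.32,0,0,0,0.37,0,-0.86,-0.38,0,0,0,0.43,0,-0.98,-0.44,0,0,0,0.5,0])

```text
time: 2.5
position: [0.5171, 0.1171, 0.3217]
tool_rot: [1.915, 2.491, 0.001]
ft_force: [-0.2, -0.2, -0.4]
grip_width: 0.5
grip_force: 0.0
```

```bash
python3 - <<'E'
from h import *
s=ctrl.get_state();print(s["position"],yawof(s["tool_rot"]),s["time"])
plan([((.607,-.13,.25),-.85),((.607,-.261,.19),-.85)])
E
```

```text
[0.51714473 0.11712152 0.32170489] 14.903550607400536 2.5
-> (0.607, -0.13, 0.25) -0.85 shift [-0.8731  0.0775  0.2389] turn [ 3.000e-04 -2.000e-04  2.626e-01]
-> (0.607, -0.261, 0.19) -0.85 shift [-0.4366  0.0065  0.2   ] turn [0. 0. 0.]
```

Request:
jog_arm(moves=[-0.11,0.01,0,0,0,0.04,0,-0.22,0.02,0,0,0,0.08,0,-0.33,0.03,0,0,0,0.12,0,-0.44,0.04,0,0,0,0.16,0,-0.55,0.05,0.04,0,0,0.19,0,-0.66,0.06,0.1,0,0,0.22,0,-0.77,0.07,0.17,0,0,0.25,0,-0.87,0.08,0.24,0,0,0.263,0])

```text
time: 3.5
position: [0.6088, -0.1274, 0.2487]
tool_rot: [2.234, 2.208, -0.001]
ft_force: [-0.1, -0.1, -1.1]
grip_width: 0.504
grip_force: 0.0
```

Request:
jog_arm(moves=[-0.1,0,0.05,0,0,0,0,-0.2,0,0.1,0,0,0,0,-0.3,0,0.15,0,0,0,0,-0.38,0,0.18,0,0,0,0,-0.43,0.005,0.2,0,0,0,0,-0.435,0.005,0.2,0,0,0,0,-0.435,0.005,0.2,0,0,0,0,-0.435,0.005,0.2,0,0,0,0])

```text
time: 4.5
position: [0.6091, -0.2546, 0.19]
tool_rot: [2.23, 2.212, 0.002]
ft_force: [-0.3, 0.5, -0.7]
grip_width: 0.505
grip_force: 0.0
```

```bash
python3 - <<'E'
from h import *
s=ctrl.get_state();print(s["position"],yawof(s["tool_rot"]),s["time"])
W=snap("wrist","pics/w1.png")
for b in blobs(W,"blue",60): print(b, [onz(W,*q,.140).round(4) for q in (b["c"],*b["e"])])
E
```

```text
[ 0.60909832 -0.25461411  0.19003388] -0.4727693121691149 4.5
{'n': 971, 'c': array([273.4, 235.1]), 'bb': array([266, 201,  16,  68], dtype=int32), 'e': array([[272.7, 201. ],
       [274.1, 268.1]], dtype=float32)} [array([ 0.6054, -0.2591,  0.14  ]), array([ 0.6052, -0.2365,  0.14  ]), array([ 0.6056, -0.2822,  0.14  ])]
{'n': 409, 'c': array([274.7, 316.3]), 'bb': array([268, 302,  15,  30], dtype=int32), 'e': array([[274.2, 301.8],
       [275.2, 331.2]], dtype=float32)} [array([ 0.6056, -0.3182,  0.14  ]), array([ 0.6054, -0.3071,  0.14  ]), array([ 0.6058, -0.3299,  0.14  ])]
```

View pics/w1.png

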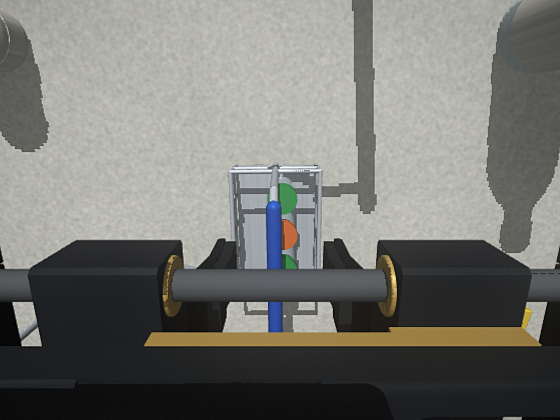

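The wrist view shows the bar running from (273,201) to (275,331) between the open fingers. It sits at x≈0.6055, which agrees with the triangulated value. Next I descend and grip.

Request:
jog_arm(moves=[-0.018,-0.01,0.05,0,0,0,0,-0.018,-0.01,0.11,0,0,0,0,-0.018,-0.01,0.17,0,0,0,0,-0.018,-0.01,0.205,0,0,0,0,-0.018,-0.01,0.213,0,0,0,0,-0.018,-0.01,0.213,0,0,0,-0.6,-0.018,-0.01,0.213,0,0,0,-1,-0.018,-0.01,0.213,0,0,0,-1], newtons=40)

```text
time: 5.55
position: [0.6057, -0.2615, 0.1263]
tool_rot: [2.232, 2.209, 0.001]
ft_force: [0.3, -0.1, -0.7]
grip_width: 0.243
grip_force: 0.0
```

Request:
jog_arm(moves=[0,0,0,0,0,0,-1,0,0,0,0,0,0,-1,0,0,0,0,0,0,-1,0,0,-0.01,0,0,0,-1,0,0,-0.02,0,0,0,-1,0,0,-0.03,0,0,0,-1,0,0,-0.04,0,0,0,-1,0,0,-0.05,0,0,0,-1])

```text
time: 6.55
position: [0.6053, -0.2613, 0.1408]
tool_rot: [-2.233, -2.21, -0.0]
ft_force: [-0.0, -0.5, -2.3]
grip_width: 0.094
grip_force: 40.0
```

```bash
python3 - <<'E'
from h import *
s=ctrl.get_state();print(s["position"],yawof(s["tool_rot"]),s["time"],s["grip_width"],s["grip_force"],s["ft_force"],s["torque"])
# seat with stand yaw 8.3; bar grip is 28mm along bar +y
th=np.radians(8.3);ey=np.array([-np.sin(th),np.cos(th)]);ex=np.array([np.cos(th),np.sin(th)])
seat=np.array([.6045,-.0005]);g=.028;k=.014
w=lambda dx,z,g=g:(*(seat+ex*dx+ey*g).round(4),z-k)
print(w(-.08,.25),w(0,.25),w(0,.214))
plan([((.606,-.260,.25),0),((.55,-.10,.25),4),(w(-.075,.25),8.3),(w(0,.25),8.3),(w(0,.216),8.3)])
E
```

```text
[ 0.60532003 -0.26129412  0.14083676] -0.5817339710792573 6.55 0.09375766729669002 39.98885214328766 [-0.04586815 -0.51492945 -2.34413974] [-0.03247363  0.02859124  0.0055817 ]
(np.float64(0.5213), np.float64(0.0157), 0.236) (np.float64(0.6005), np.float64(0.0272), 0.236) (np.float64(0.6005), np.float64(0.0272), 0.19999999999999998)
-> (0.606, -0.26, 0.25) 0 shift [ 0.0044  0.0022 -0.3639] turn [ 0.     -0.0001 -0.0097]
-> (0.55, -0.1, 0.25) 4 shift [ 0.5333 -0.1867  0.    ] turn [ 0.      0.     -0.0667]
-> (np.float64(0.5262), np.float64(0.0164), 0.236) 8.3 shift [ 0.3926 -0.0521  0.0467] turn [ 0.      0.     -0.0717]
-> (np.float64(0.6005), np.float64(0.0272), 0.236) 8.3 shift [-1.000e-04  2.503e-01  0.000e+00] turn [0. 0. 0.]
-> (np.float64(0.6005), np.float64(0.0272), 0.20199999999999999) 8.3 shift [0.     0.     0.1133] turn [0. 0. 0.]
```

Request:
jog_arm(moves=[0,0,-0.03,0,0,0,-1,0,0,-0.08,0,0,0,-1,0,0,-0.14,0,0,0,-1,0.01,0,-0.2,0,0,0,-1,0.04,0,-0.26,0,0,0,-1,0.08,-0.01,-0.31,0,0,0,-1,0.13,-0.03,-0.35,0,0,0,-1,0.18,-0.05,-0.364,0,0,0,-1])

```text
time: 7.55
position: [0.5907, -0.2058, 0.2507]
tool_rot: [2.232, 2.211, 0.001]
ft_force: [-0.3, 0.7, -1.0]
grip_width: 0.103
grip_force: 40.0
```

Request:
jog_arm(moves=[0.06,-0.02,0,0,0,-0.01,-1,0.12,-0.04,0,0,0,-0.02,-1,0.18,-0.07,0,0,0,-0.03,-1,0.24,-0.09,0,0,0,-0.04,-1,0.29,-0.11,0,0,0,-0.05,-1,0.33,-0.13,0,0,0,-0.06,-1,0.35,-0.14,0,0,0,-0.067,-1,0.35,-0.14,0,0,0,-0.067,-1])

```text
time: 8.55
position: [0.5499, -0.1016, 0.25]
tool_rot: [2.153, 2.287, 0.001]
ft_force: [0.3, -0.6, -0.9]
grip_width: 0.099
grip_force: 40.0
```

```bash
python3 - <<'E'
from h import *
s=ctrl.get_state();print(s["position"],yawof(s["tool_rot"]),s["time"],s["grip_width"],s["ft_force"],s["torque"])
plan([((.5262,.0155,.24),8.3)])
W=snap("wrist")
for b in blobs(W,"blue",60): print(b["n"],b["c"],b["e"].tolist())
E
```

```text
[ 0.5499034  -0.10156734  0.24995459] 3.463062662203061 8.55 0.0991540774275106 [ 0.25690831 -0.57737383 -0.94326502] [-0.05258531  0.03056856  0.02283158]
-> (0.5262, 0.0155, 0.24) 8.3 shift [ 0.3943 -0.0553  0.0332] turn [ 0.0004 -0.0001 -0.0806]
971 [279.1 244.4] [[279.5, 220.0], [279.5, 268.0]]
602 [279.4 316.4] [[279.0, 302.0], [279.0, 331.0]]
```

Request:
jog_arm(moves=[0.04,-0.01,0,0,0,-0.01,-1,0.1,-0.02,0.01,0,0,-0.02,-1,0.17,-0.03,0.015,0,0,-0.035,-1,0.24,-0.04,0.02,0,0,-0.05,-1,0.31,-0.05,0.03,0,0,-0.065,-1,0.37,-0.055,0.033,0,0,-0.08,-1,0.394,-0.055,0.033,0,0,-0.08,-1,0.394,-0.055,0.033,0,0,-0.08,-1])

```text
time: 9.6
position: [0.5266, 0.0156, 0.24]
tool_rot: [2.055, 2.376, 0.0]
ft_force: [0.3, 0.3, -1.1]
grip_width: 0.101
grip_force: 40.0
```

```bash
python3 - <<'E'
from h import *
s=ctrl.get_state();print(s["position"],yawof(s["tool_rot"]),s["time"],s["grip_width"],s["ft_force"],s["torque"])
A=snap("scene");B=snap("top")
for n,im in(("A",A),("B",B)):
    for b in blobs(im,"blue",10):
        if abs(b["c"][0]-proj(im,s["position"])[0])<40: print(n,b["n"],b["c"],b["e"].tolist())
def up(im,x,y,w,h,f): return cv2.resize(im["pixels"][y:y+h,x:x+w,::-1],None,fx=f,fy=f,interpolation=cv2.INTER_CUBIC)
cv2.imwrite("pics/crop3.png",np.hstack([up(A,210,140,133,150,3),up(B,170,120,133,150,3)]))
E
```

```text
[0.52655408 0.01556712 0.24004099] 8.275242485579934 9.6 0.1014019080319525 [ 0.31788136  0.28532191 -1.0664858 ] [-0.0225165   0.03896419 -0.05832648]
A 29 [320.6 206.9] [[317.8999938964844, 205.1999969482422], [323.20001220703125, 209.10000610351562]]
B 59 [246.4 185.8] [[256.1000061035156, 184.39999389648438], [236.89999389648438, 187.1999969482422]]
```

View pics/crop3.png

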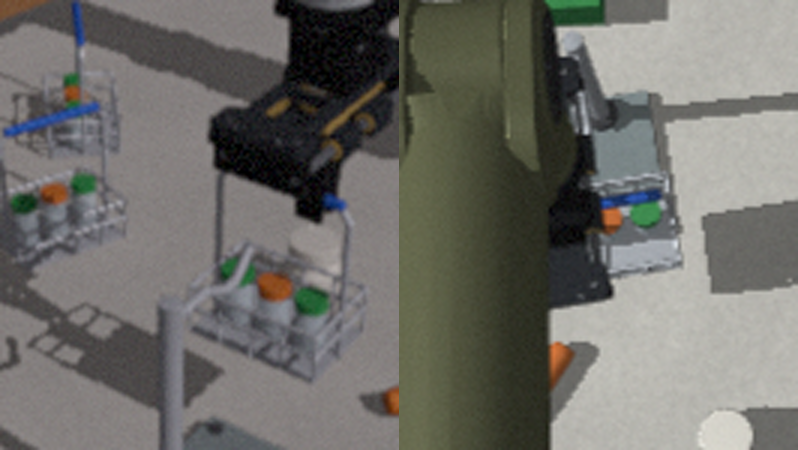

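Request:
jog_arm(moves=[0,0.02,0,0,0,0,-1,0,0.05,0,0,0,0,-1,0,0.09,0,0,0,0,-1,0,0.13,0,0,0,0,-1,0,0.17,0,0,0,0,-1,0,0.21,0,0,0,0,-1,0,0.24,0,0,0,0,-1,0,0.25,0,0,0,0,-1])

```text
time: 10.7
position: [0.6011, 0.0261, 0.2398]
tool_rot: [-2.056, -2.375, 0.001]
ft_force: [-0.1, 0.4, -1.9]
grip_width: 0.101
grip_force: 40.0
```

```bash
python3 - <<'E'
from h import *
s=ctrl.get_state();print(s["position"],yawof(s["tool_rot"]),s["time"],s["grip_width"],s["ft_force"],s["torque"])
A=snap("scene");B=snap("top")
for n,im in(("A",A),("B",B)):
    for b in blobs(im,"blue",10):
        if abs(b["c"][0]-proj(im,s["position"])[0])<50: print(n,b["n"],b["c"],b["e"].tolist(),[onz(im,*q,.254).round(4) for q in b["e"]])
def up(im,x,y,w,h,f): return cv2.resize(im["pixels"][y:y+h,x:x+w,::-1],None,fx=f,fy=f,interpolation=cv2.INTER_CUBIC)
cv2.imwrite("pics/crop4.png",np.hstack([up(A,230,160,100,150,4),up(B,190,110,100,150,4)]))
E
```

```text
[0.60110434 0.02612654 0.23975496] 8.242964661949076 10.7 0.10053141090212644 [-0.06780167  0.44187464 -1.87845353] [-0.0500524   0.09462755 -0.01796297]
A 255 [269.6  18.6] [[270.0, 0.0], [270.0, 41.0]] [array([-1.5077, -2.0658,  0.254 ]), array([-0.5353, -1.1387,  0.254 ])]
A 30 [265.9  47.3] [[266.0, 42.0], [266.0, 52.0]] [array([-0.5046, -1.1378,  0.254 ]), array([-0.3603, -0.9982,  0.254 ])]
A 34 [302.7 222.8] [[299.3999938964844, 220.89999389648438], [306.1000061035156, 225.39999389648438]] [array([0.5987, 0.029 , 0.254 ]), array([0.6015, 0.0499, 0.254 ])]
B 63 [242.  156.8] [[252.0, 155.3000030517578], [231.89999389648438, 158.1999969482422]] [array([ 0.6134, -0.0535,  0.254 ]), array([ 0.6068, -0.0034,  0.254 ])]
```

View pics/crop4.png

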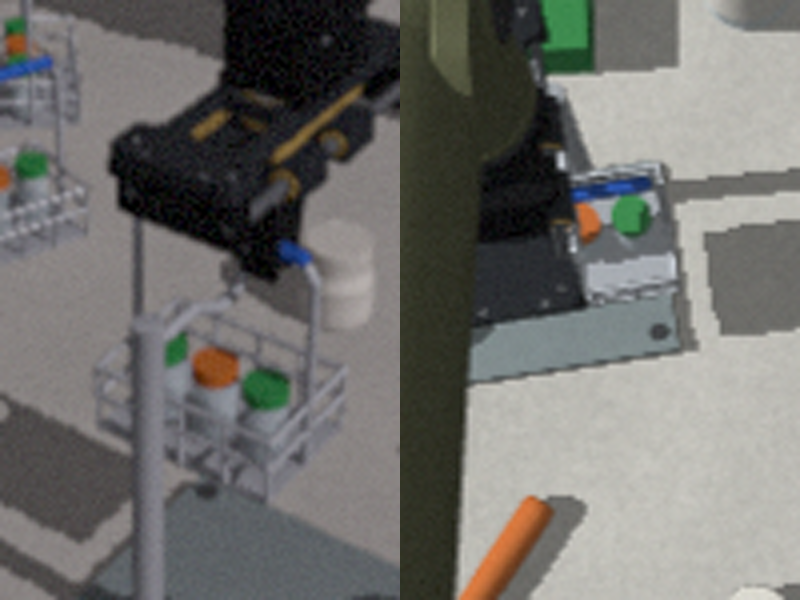

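Request:
jog_arm(moves=[0,-0.004,0.02,0,0,0,-1,0,-0.008,0.04,0,0,0,-1,0,-0.01,0.06,0,0,0,-1,0,-0.01,0.08,0,0,0,-1,0,-0.01,0.1,0,0,0,-1,0,-0.01,0.115,0,0,0,-1,0,-0.01,0.12,0,0,0,-1,0,-0.01,0.12,0,0,0,-1])

```text
time: 11.8
position: [0.5977, 0.0256, 0.204]
tool_rot: [2.056, 2.375, 0.0]
ft_force: [0.3, -0.5, -1.5]
grip_width: 0.099
grip_force: 40.0
```

Request:
jog_arm(moves=[0,0,0.003,0,0,0,-1,0,0,0.006,0,0,0,-1,0,0,0.008,0,0,0,-1,0,0,0.01,0,0,0,-1,0,0,0.012,0,0,0,-1,0,0,0.014,0,0,0,-1,0,0,0.015,0,0,0,-1,0,0,0.015,0,0,0,-1])

```text
time: 12.8
position: [0.5978, 0.0256, 0.1997]
tool_rot: [2.056, 2.375, 0.001]
ft_force: [-0.3, 0.6, -0.3]
grip_width: 0.099
grip_force: 40.0
```

Request:
jog_arm(moves=[0,0,0.002,0,0,0,-1,0,0,0.004,0,0,0,-1,0,0,0.006,0,0,0,-1,0,0,0.006,0,0,0,-1,0,0,0.006,0,0,0,-1,0,0,0.006,0,0,0,-1,0,0,0.006,0,0,0,-1,0,0,0.006,0,0,0,-1])

```text
time: 13.8
position: [0.5981, 0.0258, 0.1986]
tool_rot: [2.055, 2.375, 0.002]
ft_force: [-1.4, 0.5, 4.3]
grip_width: 0.099
grip_force: 40.0
```

```bash
python3 - <<'E'
from h import *
s=ctrl.get_state();print(s["position"],s["ft_force"],s["torque"])
A=snap("scene");B=snap("top")
for n,im in(("A",A),("B",B)):
    for b in blobs(im,"blue",10):
        if abs(b["c"][0]-proj(im,s["position"])[0])<50 and b["c"][1]>100: print(n,b["n"],b["c"],b["e"].tolist(),[onz(im,*q,.214).round(4) for q in b["e"]])
E
```

```text
[0.59807865 0.02579255 0.19859519] [-1.36587669  0.50493048  4.31429669] [-0.06217595  0.30093045 -0.04550291]
A 31 [302.5 237.8] [[306.0, 237.5], [300.0, 237.5]] [array([0.5921, 0.0442, 0.214 ]), array([0.6011, 0.0348, 0.214 ])]
B 65 [243.3 162.5] [[253.0, 160.8000030517578], [234.8000030517578, 163.89999389648438]] [array([ 0.6109, -0.053 ,  0.214 ]), array([ 0.6033, -0.0059,  0.214 ])]
```

Contact is at the expected seat height: +4.3 N upward with the bar at about 0.2125. Now I release and lift off.

Request:
jog_arm(moves=[0,0,-0.003,0,0,0,-1,0,0,-0.003,0,0,0,-0.7,0,0,-0.003,0,0,0,-0.5,0,0,-0.003,0,0,0,-0.3,0,0,-0.003,0,0,0,-0.3,0,0,-0.003,0,0,0,-0.3,0,0,-0.003,0,0,0,-0.3,0,0,-0.003,0,0,0,-0.3])

```text
time: 14.9
position: [0.5977, 0.0256, 0.1986]
tool_rot: [2.056, 2.375, 0.0]
ft_force: [-0.2, -0.2, -0.2]
grip_width: 0.35
grip_force: 0.0
```

Request:
jog_arm(moves=[0,0,-0.02,0,0,0,-0.3,0,0,-0.05,0,0,0,-0.3,0,0,-0.09,0,0,0,-0.3,0,0,-0.14,0,0,0,-0.3,0,0,-0.2,0,0,0,0,0,0,-0.26,0,0,0,0.4,0,0,-0.3,0,0,0,0.7,0,0,-0.31,0,0,0,1])

```text
time: 15.9
position: [0.598, 0.0255, 0.2927]
tool_rot: [2.056, 2.374, 0.002]
ft_force: [0.0, -0.1, -0.4]
grip_width: 0.72
grip_force: 0.0
```

```bash
python3 - <<'E'
from h import *
s=ctrl.get_state();print(s["position"],yawof(s["tool_rot"]),s["time"],s["ft_force"],s["joint_positions"])
A=snap("scene");B=snap("top")
for n,im in(("A",A),("B",B)):
    for k in ("blue","red"):
      for b in blobs(im,k,10):
        if b["c"][1]>100 and b["n"]<300: print(n,k,b["n"],b["c"],b["e"].tolist())
def up(im,x,y,w,h,f): return cv2.resize(im["pixels"][y:y+h,x:x+w,::-1],None,fx=f,fy=f,interpolation=cv2.INTER_CUBIC)
cv2.imwrite("pics/crop5.png",np.hstack([up(A,230,160,100,150,4),up(B,150,110,100,150,4)]))
E
```

```text
[0.59804262 0.02552131 0.29269909] 8.232726415066558 15.9 [ 0.00670036 -0.12485822 -0.40025883] [-0.54089784  0.19690953  0.53502695  1.49485385 -0.10068681  1.47572635
  0.13873585]
A blue 28 [235.8 148.9] [[236.0, 141.0], [236.0, 154.0]]
A blue 87 [226.8 179.3] [[241.8000030517578, 174.5], [212.0, 184.0]]
A blue 128 [287.4 231.1] [[267.20001220703125, 223.60000610351562], [306.8999938964844, 238.1999969482422]]
A blue 175 [167.9 280.1] [[174.8000030517578, 278.29998779296875], [160.89999389648438, 281.79998779296875]]
A red 292 [370.7 312.6] [[381.0, 312.5], [362.0, 312.5]]
B blue 72 [242.3 162.7] [[253.0, 160.8000030517578], [231.89999389648438, 164.39999389648438]]
B blue 118 [372.8 223.3] [[376.70001220703125, 203.89999389648438], [369.1000061035156, 242.0]]
B blue 134 [430.8 285.2] [[414.3999938964844, 272.5], [447.1000061035156, 297.8999938964844]]
```

View pics/crop5.png

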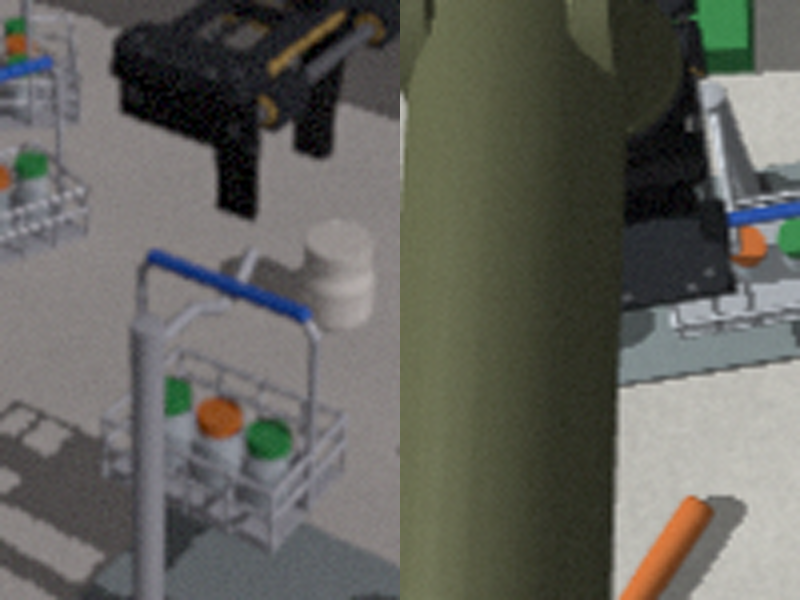

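The scene crop shows the basket hanging with its bar in the hook seat (bar from (267,224) to (307,238)) and the gripper clear. Next is the knob.

```bash
python3 - <<'E'
from h import *
plan([((.5735,.215,.20),-50)])
E
```

```text
-> (0.5735, 0.215, 0.2) -50 shift [0.6364 0.0108 0.3054] turn [ 0.000e+00 -1.000e-04  9.706e-01]
```

Request:
jog_arm(moves=[0.08,0,0,0,0,0.12,1,0.18,0,0,0,0,0.25,1,0.28,0,0.03,0,0,0.4,1,0.38,0,0.1,0,0,0.55,1,0.48,0.01,0.18,0,0,0.7,1,0.57,0.01,0.25,0,0,0.83,1,0.63,0.01,0.3,0,0,0.95,1,0.636,0.011,0.305,0,0,0.97,1])

```text
time: 17.0
position: [0.5718, 0.2163, 0.1978]
tool_rot: [2.95, 1.08, -0.006]
ft_force: [-0.1, -1.3, 0.7]
grip_width: 0.998
grip_force: 0.0
```

Request:
jog_arm(moves=[0,0,0,0,0,0.1,1,0,0,0,0,0,0.2,1,0,0,0,0,0,0.3,1,0,0,0,0,0,0.4,1,0,0,0,0,0,0.5,1,0,0,0,0,0,0.5,1,0,0,0,0,0,0.5,1,0,0,0,0,0,0.5,1])

```text
time: 18.0
position: [0.5737, 0.2146, 0.2002]
tool_rot: [-3.129, -0.276, -0.0]
ft_force: [-0.3, -0.5, 0.6]
grip_width: 1.0
grip_force: 0.0
```

```bash
python3 - <<'E'
from h import *
s=ctrl.get_state();print(s["position"],yawof(s["tool_rot"]),s["time"],s["torque"],s["joint_positions"])
W=snap("wrist","pics/w2.png")
for b in blobs(W,"red",60): print(b["n"],b["c"],b["bb"],onz(W,*b["c"],.108),onz(W,b["bb"][0]+b["bb"][2]/2,b["bb"][1]+b["bb"][3]/2,.105))
B=snap("top");A=snap("scene")
for b in blobs(A,"blue",60)+blobs(A,"red",60): 
    if b["c"][1]>200:print(b["n"],b["c"])
E
```

```text
[0.57368651 0.21459563 0.20020284] -79.90675096023527 18.0 [-0.09105051  0.19386224  0.03340027] [-0.88654514  0.27803969  0.58724365  1.60094049 -0.15808157  1.31030018
 -1.67085669]
2225 [277.  208.6] [249 179  57  58] [0.57513595 0.21667551 0.108     ] [0.57488084 0.21626363 0.105     ]
110 [287.4 231.3]
176 [167.8 280.2]
298 [370.5 312.6]
390 [311.2 413.3]
```

View pics/w2.png

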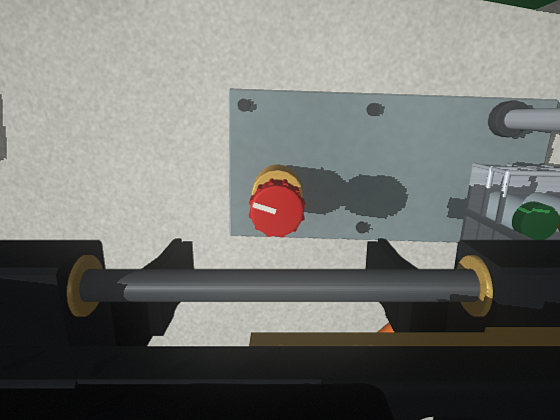

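The wrist view shows the red knob at (277,209), its stripe running from (254,206) to (275,211), centred between the open fingers. I measure the stripe angle, descend and grip.

```bash
cat >> h.py <<'E'
def stripe(im,zt=.108,view=True):
    h=[b for b in blobs(im,"red",60)];b=max(h,key=lambda b:b["n"] if abs(b["c"][1]-210)<70 else 0)
    x,y,w,hh=b["bb"];hsv=cv2.cvtColor(im["pixels"],cv2.COLOR_RGB2HSV)
    m=cv2.inRange(hsv,(0,0,150),(180,90,255));k=np.zeros_like(m);cx,cy=x+w/2,y+hh/2
    cv2.circle(k,(int(cx),int(cy)),int(.42*w),255,-1);ys,xs=np.where(m&k)
    c=onz(im,cx,cy,zt);P=np.array([onz(im,u,v,zt)[:2] for u,v in zip(xs,ys)])
    d=P.mean(0)-c[:2];e=np.linalg.svd(P-P.mean(0))[2][0];e=e*np.sign(e@d)
    return len(xs),c,np.degrees(np.arctan2(d[1],d[0])),np.degrees(np.arctan2(e[1],e[0]))
E
python3 - <<'E'
from h import *
print(stripe(snap("wrist")))
E
```

```text
(115, array([0.57559326, 0.21661133, 0.108     ]), np.float64(99.61837422649066), np.float64(80.31271188306482))
```

Request:
jog_arm(moves=[0.003,-0.006,0.05,0,0,0,1,0.003,-0.006,0.12,0,0,0,1,0.003,-0.006,0.2,0,0,0,1,0.003,-0.006,0.28,0,0,0,1,0.003,-0.006,0.35,0,0,0,1,0.003,-0.006,0.4,0,0,0,1,0.003,-0.006,0.413,0,0,0,1,0.003,-0.006,0.413,0,0,0,0.5], newtons=20)

```text
time: 19.2
position: [0.5743, 0.2168, 0.0762]
tool_rot: [3.13, 0.275, 0.0]
ft_force: [0.4, 0.8, 0.4]
grip_width: 0.948
grip_force: 0.0
```

Request:
jog_arm(moves=[0,0,0,0,0,0,0.2,0,0,0,0,0,0,0,0,0,0,0,0,0,-0.3,0,0,0,0,0,0,-0.6,0,0,0,0,0,0,-1,0,0,0,0,0,0,-1,0,0,0,0,0,0,-1,0,0,0,0,0,0,-1])

```text
time: 20.2
position: [0.5742, 0.2169, 0.0763]
tool_rot: [-3.129, -0.275, -0.0]
ft_force: [-0.7, 0.1, 1.0]
grip_width: 0.476
grip_force: 20.0
```

```bash
python3 - <<'E'
from h import *
s=ctrl.get_state();print(s["position"],yawof(s["tool_rot"]),s["time"],s["ft_force"],s["torque"],s["grip_width"],s["grip_force"])
E
```

```text
[0.57422263 0.21689068 0.07626839] -79.96259716687752 20.2 [-0.66172629  0.06904371  1.03425442] [0.01331774 0.19792297 0.04453355] 0.4764656652310166 19.999983427114785
```

Request:
jog_arm(moves=[0,0,0.005,0,0,0,-1,0,0,0.005,0,0,-0.08,-1,0,0,0.005,0,0,-0.2,-1,0,0,0.005,0,0,-0.35,-1,0,0,0.005,0,0,-0.5,-1,0,0,0.005,0,0,-0.6,-1,0,0,0.005,0,0,-0.65,-1,0,0,0.005,0,0,-0.65,-1])

```text
time: 21.2
position: [0.5738, 0.2179, 0.0759]
tool_rot: [-2.856, -1.305, -0.001]
ft_force: [-3.5, 0.8, 7.5]
grip_width: 0.475
grip_force: 20.0
```

```bash
python3 - <<'E'
from h import *
s=ctrl.get_state();print(s["position"],yawof(s["tool_rot"]),s["time"],s["ft_force"],s["torque"],s["grip_width"],s["grip_force"])
E
```

```text
[0.57383742 0.21789103 0.07588527] -40.89889245369946 21.2 [-3.45101449  0.76843678  7.47722571] [0.11438703 0.92097203 0.04901329] 0.47539377708810837 19.9987916322425
```

Request:
jog_arm(moves=[0,0,0,0,0,-0.05,-1,0,0,0,0,0,-0.1,-1,0,0,0,0,0,-0.15,-1,0,0,0,0,0,-0.2,-1,0,0,0,0,0,-0.25,-1,0,0,0,0,0,-0.3,-1,0,0,0,0,0,-0.3,-1,0,0,0,0,0,-0.3,-1])

```text
time: 22.2
position: [0.5734, 0.2181, 0.0759]
tool_rot: [-2.616, -1.735, -0.0]
ft_force: [-4.5, 0.5, 7.9]
grip_width: 0.472
grip_force: 20.0
```

Request:
jog_arm(moves=[0,-0.003,0,0,0,-0.05,-1,0,-0.003,0,0,0,-0.1,-1,0,-0.003,0,0,0,-0.15,-1,0,-0.003,0,0,0,-0.2,-1,0,-0.003,0,0,0,-0.25,-1,0,-0.003,0,0,0,-0.3,-1,0,-0.003,0,0,0,-0.3,-1,0,-0.003,0,0,0,-0.3,-1])

```text
time: 23.2
position: [0.5729, 0.2182, 0.0759]
tool_rot: [-2.313, -2.123, -0.001]
ft_force: [-3.8, 1.9, 6.9]
grip_width: 0.477
grip_force: 20.0
```

Request:
jog_arm(moves=[0,-0.003,0,0,0,-0.05,-1,0,-0.003,0,0,0,-0.1,-1,0,-0.003,0,0,0,-0.15,-1,0,-0.003,0,0,0,-0.2,-1,0,-0.003,0,0,0,-0.25,-1,0,-0.003,0,0,0,-0.3,-1,0,-0.003,0,0,0,-0.3,-1,0,-0.003,0,0,0,-0.3,-1])

```text
time: 24.2
position: [0.5723, 0.2182, 0.0759]
tool_rot: [-1.954, -2.459, -0.002]
ft_force: [-2.9, 0.6, 6.9]
grip_width: 0.476
grip_force: 20.0
```

```bash
python3 - <<'E'
from h import *
s=ctrl.get_state();print(s["position"],yawof(s["tool_rot"]),s["time"],s["ft_force"],s["torque"],s["grip_width"],s["grip_force"])
E
```

```text
[0.57231989 0.21815761 0.07591772] 13.072311729422232 24.2 [-2.85164173  0.57203529  6.92733195] [-0.03017208  0.68086035  0.04039299] 0.4755674540594603 19.999722177162766
```

Request:
jog_arm(moves=[0,-0.003,0,0,0,-0.05,-1,0,-0.003,0,0,0,-0.1,-1,0,-0.003,0,0,0,-0.15,-1,0,-0.003,0,0,0,-0.2,-1,0,-0.003,0,0,0,-0.25,-1,0,-0.003,0,0,0,-0.3,-1,0,-0.003,0,0,0,-0.3,-1,0,-0.003,0,0,0,-0.3,-1])

```text
time: 25.2
position: [0.5718, 0.2179, 0.0752]
tool_rot: [1.546, 2.734, 0.002]
ft_force: [-0.3, 2.4, 3.6]
grip_width: 0.474
grip_force: 20.0
```

```bash
python3 - <<'E'
from h import *
s=ctrl.get_state();print(s["position"],yawof(s["tool_rot"]),s["time"],s["ft_force"],s["torque"],s["grip_width"],s["grip_force"])
A=snap("scene")
for b in blobs(A,"red",60):
    if b["c"][1]>200: print(b["n"],b["c"],b["bb"])
s=ctrl.get_state();print(s["position"],s["ft_force"])
E
```

```text
[0.5718437  0.21792436 0.07517411] 31.02533515173436 25.2 [-0.33625554  2.44493353  3.62990792] [0.44720698 0.12613019 0.09822875] 0.47354965622038936 19.999812771566212
386 [311.2 413.3] [290 402  42  18]
[0.57183218 0.21790199 0.07514685] [-0.76805215  2.47874595  4.45963624]
```

Request:
jog_arm(moves=[0,0,0.001,0,0,0,-1,0,0,0.002,0,0,0,-1,0,0,0.003,0,0,0,-1,0,0,0.005,0,0,0,-1,0,0,0.005,0,0,0,-1,0,0,0.005,0,0,0,-1,0,0,0.005,0,0,0,-1,0,0,0.005,0,0,0,-1])

```text
time: 26.25
position: [0.5718, 0.218, 0.0742]
tool_rot: [1.546, 2.735, 0.003]
ft_force: [-2.5, 3.2, 7.7]
grip_width: 0.482
grip_force: 20.0
```

Request:
jog_arm(moves=[0,0,-0.005,0,0,0,-1,0,0,-0.007,0,0,0,0.2,0,0,-0.007,0,0,0,0.6,0,0,-0.007,0,0,0,0.6,0,0,-0.07,0,0,0,0.6,0,0,-0.17,0,0,0,0.6,0,0,-0.28,0,0,0,0.6,0,0,-0.37,0,0,0,0.6])

```text
time: 27.25
position: [0.5722, 0.217, 0.1872]
tool_rot: [1.546, 2.733, 0.003]
ft_force: [0.2, -0.0, -0.2]
grip_width: 0.799
grip_force: 0.0
```

```bash
python3 - <<'E'
from h import *
s=ctrl.get_state();print(s["position"],yawof(s["tool_rot"]),s["time"],s["ft_force"],s["torque"])
W=snap("wrist","pics/w3.png")
print([ (b["n"],b["c"],b["bb"]) for b in blobs(W,"red",60)])
for z in(.108,.1025):print(stripe(W,z))
A=snap("scene")
k=[b for b in blobs(A,"red",60) if 200<b["c"][1]<400]
for b in k: print(b["n"],b["c"],b["bb"]); print(tri(ray(A,*b["c"]),ray(W,*max(blobs(W,"red",60),key=lambda q:q["n"])["c"])))
E
```

```text
[0.57217288 0.21695515 0.18722032] 31.014203586941115 27.25 [ 0.16026742 -0.04123705 -0.18166186] [-0.01766614  0.02864645  0.05195989]
[(2728, array([536.2, 218.1]), array([488, 173,  72,  79], dtype=int32)), (2532, array([280.1, 211.4]), array([250, 181,  59,  61], dtype=int32))]
(981, array([0.72291381, 0.31043735, 0.108     ]), np.float64(168.48286060424473), np.float64(82.14908202098921))
(981, array([0.72717972, 0.31121721, 0.1025    ]), np.float64(168.48286060424604), np.float64(82.1490820209892))
303 [370.8 313.3] [361 303  20  21]
(array([0.66632843, 0.28097705, 0.19935101]), [np.float64(0.018785453150128962), np.float64(0.018785453150128972)])
```

```bash
sed -i 's/key=lambda b:b\["n"\] if abs(b\["c"\]\[1\]-210)<70 else 0/key=lambda b:b["n"] if abs(b["c"][1]-210)<70 and abs(b["c"][0]-279)<40 else 0/' h.py
python3 - <<'E'
from h import *
W=snap("wrist");A=snap("scene")
for z in(.108,.1025):print(stripe(W,z))
w=[b for b in blobs(W,"red",60) if abs(b["c"][0]-279)<40][0];k=[b for b in blobs(A,"red",60) if 200<b["c"][1]<400][0]
print("tri",tri(ray(A,k["bb"][0]+k["bb"][2]/2,k["bb"][1]+k["bb"][3]/2),ray(W,*w["c"])))
I=cv2.imread("pics/w3.png");a=cv2.resize(I[160:260,220:340],None,fx=4,fy=4);b=cv2.resize(cv2.imread("pics/w2.png")[160:260,220:340],None,fx=3.3,fy=4)
cv2.imwrite("pics/c6.png",np.hstack([a,b[:,:300]]))
E
```

```text
(128, array([0.5710364 , 0.22014991, 0.108     ]), np.float64(-146.90328057158473), np.float64(-164.62266000120962))
(128, array([0.5718063 , 0.21887385, 0.1025    ]), np.float64(-146.90328057158496), np.float64(-164.62266000120962))
tri (array([0.57352466, 0.21652421, 0.09095507]), [np.float64(6.995460120506119e-05), np.float64(6.995460120517377e-05)])
```

View pics/c6.png

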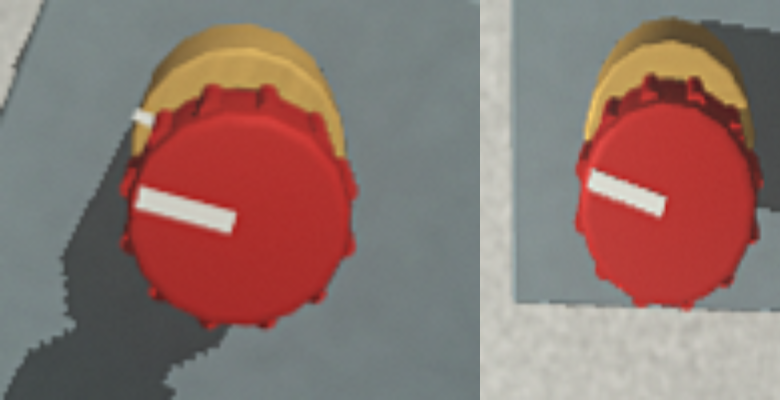

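The crop shows the stripe on the knob top; the numbers put the knob's turn at about 114° with no slip. Whether it dropped has to be settled from the numbers, using the knob's height in the scene image against the start.

```bash
cat >> h.py <<'E'
def kn(rgb):
    # sub-pixel knob position in the scene picture: soft redness + filled mask
    x0,y0,x1,y1=345,290,400,335
    c=rgb[y0:y1,x0:x1].astype(float)
    hsv=cv2.cvtColor(rgb[y0:y1,x0:x1],cv2.COLOR_RGB2HSV)
    m=cv2.inRange(hsv,(0,130,50),(8,255,255))|cv2.inRange(hsv,(172,130,50),(180,255,255))
    h=cv2.convexHull(max(cv2.findContours(m,0,2)[0],key=cv2.contourArea))
    M=cv2.moments(h); rows=np.where(m.any(1))[0]+y0
    red=np.clip(c[:,:,0]-np.maximum(c[:,:,1],c[:,:,2]),0,None)
    col=red[:,19:33].mean(1); # profile
    hi=.5*np.median(col[(rows[0]-y0+3):(rows[-1]-y0-2)])
    ib=np.where(col>hi)[0]; it=ib[0];ib=ib[-1]
    top=it-1+(hi-col[it-1])/(col[it]-col[it-1]); bot=ib+(col[ib]-hi)/(col[ib]-col[ib+1])
    return M["m10"]/M["m00"]+x0,M["m01"]/M["m00"]+y0,top+y0,bot+y0
E
python3 - <<'E'
from h import *
print(kn(cv2.imread("pics/scene0.png")[:,:,::-1].copy()))
A=snap("scene");print(kn(A["pixels"]))
for z in(.095,.0933,.0895):print(proj(A,(.573,.2175,z)))
W=snap("wrist");print(W["fx"],W["xyz"])
w=[b for b in blobs(W,"red",60) if abs(b["c"][0]-279)<40][0];print(w["bb"])
E
```

```text
(371.10205128205126, 312.2451282051282, np.float64(302.0875), np.float64(322.38169642857144))
(370.8556753980483, 313.0914227015922, np.float64(302.94943820224717), np.float64(322.9101941747573))
(np.float64(371.73841471828405), np.float64(312.24241767772884))
(np.float64(371.6360579714364), np.float64(312.8062450419113))
(np.float64(371.4079907878696), np.float64(314.0625424812814))
346.4189290959768 [0.53551546 0.27629154 0.34595589]
[251 182  60  62]
```

The knob has sunk about 2 mm of the 5.5, so it's at the edge of the thread. I need about 10° more back.

Request:
jog_arm(moves=[0.003,0.002,0.06,0,0,0,0.6,0.003,0.002,0.15,0,0,0,0.6,0.003,0.002,0.24,0,0,0,0.5,0.003,0.002,0.32,0,0,0,0.4,0.003,0.002,0.37,0,0,0,0.3,0.003,0.002,0.376,0,0,0,0.2,0.003,0.002,0.376,0,0,0,-0.5,0.003,0.002,0.376,0,0,0,-1])

```text
time: 28.55
position: [0.5719, 0.2181, 0.0723]
tool_rot: [1.546, 2.734, 0.001]
ft_force: [0.3, 0.2, -1.9]
grip_width: 0.477
grip_force: 20.0
```

Request:
jog_arm(moves=[0,0,0.004,0,0,0,-1,0,0,0.004,0,0,0,-1,0,0,0.004,0,0,-0.03,-1,0,0,0.004,0,0,-0.07,-1,0,0,0.004,0,0,-0.11,-1,0,0,0.004,0,0,-0.15,-1,0,0,0.004,0,0,-0.15,-1,0,0,0.004,0,0,-0.15,-1])

```text
time: 29.55
position: [0.5717, 0.218, 0.0702]
tool_rot: [1.327, 2.847, 0.0]
ft_force: [1.1, 0.7, -2.0]
grip_width: 0.476
grip_force: 20.0
```

```bash
python3 - <<'E'
from h import *
s=ctrl.get_state();print(s["position"],yawof(s["tool_rot"]),s["time"],s["ft_force"],s["torque"],s["grip_width"],s["grip_force"])
E
```

```text
[0.57170549 0.21800889 0.07016688] 40.02534246208851 29.55 [ 1.11652109  0.66134455 -2.01684208] [-0.0846145  -0.17915459  0.02053068] 0.47586676801268873 19.99552369583398
```

Now the wrist carries the bolt's weight (-2 N), so the bolt is free. I open to let it drop, lift, pre-turn the gripper and check.

Request:
jog_arm(moves=[0,0,0,0,0,0,0.2,0,0,0,0,0,0,0.6,0,0,0,0,0,0,0.6,0,0,-0.08,0,0,0,0.6,0,0,-0.18,0,0,-0.1,0.6,0,0,-0.28,0,0,-0.25,0.6,0,0,-0.36,0,0,-0.4,0.6,0,0,-0.38,0,0,-0.55,0.6])

```text
time: 30.55
position: [0.5727, 0.2186, 0.1867]
tool_rot: [0.455, 3.105, 0.004]
ft_force: [-1.5, 0.3, -0.7]
grip_width: 0.8
grip_force: 0.0
```

```bash
python3 - <<'E'
from h import *
s=ctrl.get_state();print(s["position"],yawof(s["tool_rot"]),s["time"],s["ft_force"],s["joint_positions"])
W=snap("wrist");A=snap("scene");print(stripe(W,.1025),kn(A["pixels"]))
s=ctrl.get_state();print(s["position"],yawof(s["tool_rot"]))
plan([((.572,.218,.0705),75)])
E
```

```text
[0.5726852  0.2186127  0.18666483] 73.33284869680087 30.55 [-1.53395183  0.2873298  -0.67424821] [-0.52254173  0.25668673  0.13663338  1.60712226 -0.03643793  1.27631093
  0.90000691]
(138, array([0.56974454, 0.21815414, 0.1025    ]), np.float64(-138.9150458712065), np.float64(-155.51068155334812)) (370.650406504065, 314.1905487804878, np.float64(304.25898203592817), np.float64(324.04285714285714))
[0.57222299 0.21838161 0.18552796] 73.0527961229634
-> (0.572, 0.218, 0.0705) 75 shift [ 0.001  -0.0021  0.3834] turn [ 0.0017  0.0016 -0.0325]
```

The full drop is confirmed: the knob is +1.95 px, about 5.5 mm. The stripe is at -155.5°, so one turn puts it at about -165° (370° forward). I re-grip and turn forward, following the thread down.

Request:
jog_arm(moves=[0.001,-0.002,0.06,0,0,0,0.6,0.001,-0.002,0.15,0,0,0,0.6,0.001,-0.002,0.24,0,0,0,0.5,0.001,-0.002,0.32,0,0,0,0.4,0.001,-0.002,0.37,0,0,0,0.3,0.001,-0.002,0.383,0,0,0,0.2,0.001,-0.002,0.383,0,0,0,-0.5,0.001,-0.002,0.383,0,0,0,-1], newtons=25)

```text
time: 31.65
position: [0.5716, 0.2171, 0.0702]
tool_rot: [0.464, 3.106, -0.0]
ft_force: [-0.1, -0.3, -0.2]
grip_width: 0.475
grip_force: 25.0
```

Request:
jog_arm(moves=[0,0,0,0,0,0,-1,0,0,0,0,0,0,-1,0,0,0,0,0,0.08,-1,0,0,0.001,0,0,0.2,-1,0,0,0.001,0,0,0.32,-1,0,0,0.002,0,0,0.44,-1,0,0,0.002,0,0,0.5,-1,0,0,0.002,0,0,0.5,-1])

```text
time: 32.65
position: [0.5719, 0.2177, 0.0693]
tool_rot: [1.251, 2.88, 0.002]
ft_force: [0.3, -1.3, 2.2]
grip_width: 0.479
grip_force: 25.0
```

```bash
python3 - <<'E'
from h import *
s=ctrl.get_state();print(s["position"],yawof(s["tool_rot"]),s["time"],s["ft_force"],s["torque"],s["grip_width"],s["grip_force"])
E
```

```text
[0.57186628 0.21770239 0.0692835 ] 43.062892289960736 32.65 [ 0.29087675 -1.30989284  2.24152624] [-0.32592534 -0.1018652  -0.09496541] 0.4790924457428429 24.990891977213323
```

Request:
jog_arm(moves=[0,0,0,0,0,0.08,-1,0,0,0,0,0,0.22,-1,0,0,0.001,0,0,0.37,-1,0,0,0.0015,0,0,0.52,-1,0,0,0.002,0,0,0.67,-1,0,0,0.003,0,0,0.82,-1,0,0,0.004,0,0,0.95,-1,0,0,0.004,0,0,1,-1])

```text
time: 33.65
position: [0.573, 0.2178, 0.0681]
tool_rot: [2.524, 1.867, 0.006]
ft_force: [2.4, -0.6, 0.3]
grip_width: 0.475
grip_force: 25.0
```

Request:
jog_arm(moves=[0,0,0.0005,0,0,0.13,-1,0,0,0.001,0,0,0.27,-1,0,0,0.0015,0,0,0.42,-1,0,0,0.002,0,0,0.57,-1,0,0,0.003,0,0,0.72,-1,0,0,0.0035,0,0,0.87,-1,0,0,0.004,0,0,0.98,-1,0,0,0.0045,0,0,1,-1])

```text
time: 34.65
position: [0.5737, 0.2168, 0.0669]
tool_rot: [3.12, 0.356, 0.008]
ft_force: [5.2, -2.5, 0.9]
grip_width: 0.474
grip_force: 25.0
```

```bash
python3 - <<'E'
from h import *
s=ctrl.get_state();print(s["position"],yawof(s["tool_rot"]),s["time"],s["ft_force"],s["torque"],s["grip_width"],s["joint_positions"])
E
```

```text
[0.57369429 0.21682475 0.06686044] -76.98513029303462 34.65 [ 5.17045012 -2.49835366  0.93755824] [-0.70439786 -0.90855308  0.04405613] 0.4743047575279375 [-0.87090969  0.40010489  0.56990869  1.7436399  -0.24013676  1.06342971
 -1.56395629]
```

Request:
jog_arm(moves=[0.002,0.001,0.0005,0,0,0.08,-1,0.003,0.002,0.001,0,0,0.22,-1,0.003,0.002,0.0015,0,0,0.37,-1,0.003,0.002,0.002,0,0,0.52,-1,0.003,0.002,0.0025,0,0,0.66,-1,0.003,0.002,0.003,0,0,0.75,-1,0.003,0.002,0.0033,0,0,0.75,-1,0.003,0.002,0.0033,0,0,0.75,-1])

```text
time: 35.65
position: [0.5734, 0.2161, 0.0657]
tool_rot: [3.021, -0.863, 0.004]
ft_force: [3.5, -5.4, 2.7]
grip_width: 0.473
grip_force: 25.0
```

```bash
python3 - <<'E'
from h import *
s=ctrl.get_state();print(s["position"],yawof(s["tool_rot"]),s["time"],s["ft_force"],s["torque"],s["grip_width"],s["joint_positions"])
E
```

```text
[0.57340064 0.21609603 0.06566792] -121.8794856236196 35.65 [ 3.46104176 -5.35606375  2.66136673] [-1.17411255 -0.3435611  -0.03611916] 0.4732909461133426 [-0.98329194  0.43617894  0.71912329  1.74701307 -0.31963427  1.07728726
 -2.28472136]
```

Request:
jog_arm(moves=[0,0,0,0,0,0,0,0,0,0,0,0,0,0.6,0,0,0,0,0,0,0.6,0,0,-0.08,0,0,0,0.6,0,0,-0.18,0,0,-0.1,0.6,0,0,-0.28,0,0,-0.25,0.6,0,0,-0.36,0,0,-0.4,0.6,0,0,-0.38,0,0,-0.55,0.6])

```text
time: 36.65
position: [0.5728, 0.2182, 0.1811]
tool_rot: [-3.139, -0.038, -0.004]
ft_force: [-0.0, 0.1, -1.1]
grip_width: 0.804
grip_force: 0.0
```

Request:
jog_arm(moves=[0,0,0,0,0,-0.15,0.6,0,0,0,0,0,-0.3,0.6,0,0,0,0,0,-0.45,0.6,0,0,0,0,0,-0.6,0.6,0,0,0,0,0,-0.75,0.6,0,0,0,0,0,-0.9,0.6,0,0,0,0,0,-1,0.6,0,0,0,0,0,-1,0.6])

```text
time: 37.65
position: [0.5718, 0.2177, 0.1789]
tool_rot: [-2.706, -1.594, 0.0]
ft_force: [0.3, 0.6, -0.0]
grip_width: 0.798
grip_force: 0.0
```

Request:
jog_arm(moves=[0,0,0,0,0,-0.15,0.6,0,0,0,0,0,-0.3,0.6,0,0,0,0,0,-0.45,0.6,0,0,0,0,0,-0.6,0.6,0,0,0,0,0,-0.75,0.6,0,0,0,0,0,-0.9,0.6,0,0,0,0,0,-1,0.6,0,0,0,0,0,-1,0.6])

```text
time: 38.65
position: [0.572, 0.2174, 0.179]
tool_rot: [-1.549, -2.733, -0.0]
ft_force: [-0.9, 0.5, -0.2]
grip_width: 0.804
grip_force: 0.0
```

```bash
python3 - <<'E'
from h import *
W=snap("wrist");A=snap("scene");print(stripe(W,.098),kn(A["pixels"]))
s=ctrl.get_state();print(s["position"],yawof(s["tool_rot"]),s["time"],s["ft_force"],s["joint_positions"])
plan([((.5723,.2175,.0665),58)])
for b in blobs(A,"blue",40):
    if 200<b["c"][1]<260: print(b["c"],b["e"].tolist())
E
```

```text
(121, array([0.57130135, 0.21977379, 0.098     ]), np.float64(-7.074755321873301), np.float64(10.009264869737244)) (370.36542443064184, 315.7329192546584, np.float64(305.2640562248996), np.float64(325.6663326653307))
[0.57204767 0.21736246 0.17905892] 30.88060965189317 38.75 [-0.96391498  0.84252856  0.74161545] [-0.71745767  0.27088331  0.37273049  1.62307195 -0.10245085  1.26702589
  0.2125668 ]
-> (0.5723, 0.2175, 0.0665) 58 shift [-1.000e-04  1.000e-03  3.752e-01] turn [-0.00e+00 -2.00e-04 -4.52e-01]
[287.7 231.4] [[267.20001220703125, 223.39999389648438], [306.0, 238.89999389648438]]
```

Request:
jog_arm(moves=[0,0,0.06,0,0,-0.1,0.6,0,0,0.14,0,0,-0.25,0.6,0,0.001,0.22,0,0,-0.4,0.6,0,0.001,0.3,0,0,-0.47,0.5,0,0.001,0.35,0,0,-0.47,0.4,0,0.001,0.375,0,0,-0.47,0.3,0,0.001,0.375,0,0,-0.47,0,0,0.001,0.375,0,0,-0.47,-1])

```text
time: 39.75
position: [0.5731, 0.2177, 0.0676]
tool_rot: [0.834, 3.028, 0.002]
ft_force: [0.6, 0.6, 0.4]
grip_width: 0.509
grip_force: 0.5
```

Request:
jog_arm(moves=[0,0,0,0,0,0,-1,0,0,0,0,0,0,-1,0,0,0,0,0,0.08,-1,0,0,0.001,0,0,0.2,-1,0,0,0.001,0,0,0.32,-1,0,0,0.002,0,0,0.44,-1,0,0,0.002,0,0,0.5,-1,0,0,0.002,0,0,0.5,-1])

```text
time: 40.75
position: [0.5728, 0.217, 0.0667]
tool_rot: [1.588, 2.71, 0.0]
ft_force: [-1.6, -3.2, 4.9]
grip_width: 0.476
grip_force: 25.0
```

```bash
python3 - <<'E'
from h import *
s=ctrl.get_state();print(s["position"],yawof(s["tool_rot"]),s["time"],s["ft_force"],s["torque"],s["grip_width"],s["grip_force"])
E
```

```text
[0.57280518 0.21698771 0.06667156] 29.243711122000505 40.75 [-1.59534707 -3.15008021  4.85180959] [-0.63358351  0.32649665 -0.04507482] 0.4761304776247409 24.98573301360011
```

Request:
jog_arm(moves=[0,0,0,0,0,0.08,-1,0,0,0,0,0,0.22,-1,0,0,0,0,0,0.37,-1,0,0,0.001,0,0,0.52,-1,0,0,0.0015,0,0,0.67,-1,0,0,0.002,0,0,0.82,-1,0,0,0.003,0,0,0.95,-1,0,0,0.003,0,0,1,-1])

```text
time: 41.75
position: [0.573, 0.2168, 0.0655]
tool_rot: [2.731, 1.551, 0.001]
ft_force: [-0.9, -2.0, 4.1]
grip_width: 0.476
grip_force: 25.0
```

Request:
jog_arm(moves=[0,0,0.0005,0,0,0.13,-1,0,0,0.001,0,0,0.27,-1,0,0,0.0015,0,0,0.42,-1,0,0,0.002,0,0,0.57,-1,0,0,0.003,0,0,0.72,-1,0,0,0.0035,0,0,0.87,-1,0,0,0.004,0,0,0.98,-1,0,0,0.004,0,0,1,-1])

```text
time: 42.75
position: [0.5728, 0.2165, 0.0641]
tool_rot: [3.14, -0.02, 0.001]
ft_force: [-2.0, -3.3, 3.8]
grip_width: 0.472
grip_force: 25.0
```

```bash
python3 - <<'E'
from h import *
s=ctrl.get_state();print(s["position"],yawof(s["tool_rot"]),s["time"],s["ft_force"],s["torque"],s["grip_width"],s["grip_force"])
E
```

```text
[0.57281833 0.21653702 0.06412994] -90.71716017181247 42.75 [-2.01578647 -3.3364673   3.75005385] [-1.06698483  0.39398071 -0.00961958] 0.471761547998145 24.9821932381019
```

Request:
jog_arm(moves=[0,0,0,0,0,0.08,-1,0,0,0,0,0,0.18,-1,0,0,0.0005,0,0,0.28,-1,0,0,0.001,0,0,0.37,-1,0,0,0.001,0,0,0.42,-1,0,0,0.001,0,0,0.42,-1,0,0,0.001,0,0,0.42,-1,0,0,0.001,0,0,0.42,-1])

```text
time: 43.75
position: [0.5727, 0.2166, 0.0636]
tool_rot: [3.061, -0.705, 0.001]
ft_force: [0.6, -4.5, 2.2]
grip_width: 0.476
grip_force: 25.0
```

```bash
python3 - <<'E'
from h import *
s=ctrl.get_state();print(s["position"],yawof(s["tool_rot"]),s["time"],s["ft_force"],s["torque"],s["grip_width"],s["grip_force"],s["qd"].round(4))
W=snap("wrist");A=snap("scene")
for b in blobs(W,"red",30): print("W",b["n"],b["c"],b["bb"])
for b in blobs(A,"red",30)+blobs(A,"blue",40):
    if 200<b["c"][1]<400: print(b["n"],b["c"],b["e"].tolist())
B=snap("top")
for b in blobs(B,"red",20)+blobs(B,"blue",40): print("B",b["n"],b["c"])
E
```

```text
[0.57265581 0.21659501 0.06361899] -115.93581931477347 43.75 [ 0.64674409 -4.49948201  2.15134476] [-1.34285516  0.27251016 -0.02126256] 0.4758622983784093 24.98344275634736 [ 0.0015  0.0004  0.0011 -0.0004 -0.0027 -0.0006 -0.0044]
W 3263 [278.9 249.6] [230 223  97  46]
W 1273 [270.2 314. ] [236 302  68  27]
W 201 [311.5 307. ] [300 302  24  18]
116 [365.2 319.3] [[359.70001220703125, 311.0], [369.5, 327.29998779296875]]
110 [287.4 231.3] [[267.1000061035156, 223.8000030517578], [306.20001220703125, 238.5]]
176 [167.9 280.2] [[174.6999969482422, 278.0], [161.1999969482422, 282.3999938964844]]
B 1615 [144.2 107. ]
B 223 [86.3 43.5]
B 233 [24.1 44.8]
B 229 [55.1 44.2]
B 109 [274.8  83.4]
B 121 [232.8 164.3]
B 123 [372.8 223.2]
B 1651 [481.6 224.9]
B 2373 [541.4 292.1]
B 145 [431.  285.4]
```

```bash
python3 -c "
from bench import ctrl
print(ctrl.close_job())"
```

```text
the job is handed in; nothing more can be done
None
```

The job is handed in at about 44 s of the 72 s: the basket hangs free on the hook, the bolt dropped onto the thread and was turned forward about 370° (bolt_turn about 6.2–6.3 by my estimate), and the gripper is still closed on the red knob at 25 N; the result of the judging was not shown.

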